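# Switch on the filtration line in its start-up order

### The job

Start up the filtration line by pressing three latching buttons on the switch boxes with the fingertips, in this order: first blue, then yellow, then green, each pressed in until it stays down. Press lightly, never press the red button, and do not shift, lift or tip the boxes or the things standing behind them.

Things in the scene. Friction and masses are not known exactly. Their poses are not given: they have to be found in the camera images.
- blue_box: loose grey and white switch box, 70 x 70 x 44 mm, about 0.6 kg, on rubber feet, with a small blue tab on the front and one round blue push button in the middle of its lid; origin at the centre of its underside, z up; underside at z = 0.005 (the boxes stand on a 5 mm thick grey board)
- blue_cap (a point): centre of the top of the blue button's cap (33 mm across, nearly flat); 63.5 mm above the underside of the box while the button is out, and goes down with the button; an aluminium bezel ring 43 mm across round the button stands 2.5 mm above the lid (46.5 mm above the underside)
- blue_button (a joint): how far the blue button's latch is in: 0 = out (off), 0.010 m = fully in (stop); on above 0.006 m. It resists with 2.5 to 3.5 N and stays where it is left; it does not come out again. The cap is sprung on it (2.5 N/mm): pressing, the cap goes 1 to 1.5 mm farther than this value, and past the stop the force grows 2.5 N per mm. Fully in, the released cap stands 7 mm above the bezel
- yellow_box: loose grey and white switch box, 70 x 70 x 44 mm, about 0.6 kg, on rubber feet, with a small yellow tab on the front and one round yellow push button in the middle of its lid; origin at the centre of its underside, z up; underside at z = 0.005 (the boxes stand on a 5 mm thick grey board)
- yellow_cap (a point): centre of the top of the yellow button's cap (33 mm across, nearly flat); 63.5 mm above the underside of the box while the button is out, and goes down with the button; an aluminium bezel ring 43 mm across round the button stands 2.5 mm above the lid (46.5 mm above the underside)
- yellow_button (a joint): how far the yellow button's latch is in: 0 = out (off), 0.010 m = fully in (stop); on above 0.006 m. It resists with 2.5 to 3.5 N and stays where it is left; it does not come out again. The cap is sprung on it (2.5 N/mm): pressing, the cap goes 1 to 1.5 mm farther than this value, and past the stop the force grows 2.5 N per mm. Fully in, the released cap stands 7 mm above the bezel
- green_box: loose grey and white switch box, 70 x 70 x 44 mm, about 0.6 kg, on rubber feet, with a small green tab on the front and one round green push button in the middle of its lid; origin at the centre of its underside, z up; underside at z = 0.005 (the boxes stand on a 5 mm thick grey board)
- green_cap (a point): centre of the top of the green button's cap (33 mm across, nearly flat); 63.5 mm above the underside of the box while the button is out, and goes down with the button; an aluminium bezel ring 43 mm across round the button stands 2.5 mm above the lid (46.5 mm above the underside)
- green_button (a joint): how far the green button's latch is in: 0 = out (off), 0.010 m = fully in (stop); on above 0.006 m. It resists with 2.5 to 3.5 N and stays where it is left; it does not come out again. The cap is sprung on it (2.5 N/mm): pressing, the cap goes 1 to 1.5 mm farther than this value, and past the stop the force grows 2.5 N per mm. Fully in, the released cap stands 7 mm above the bezel
- red_box: loose grey and white switch box, 70 x 70 x 44 mm, about 0.6 kg, on rubber feet, with a small red tab on the front and one round red push button in the middle of its lid; origin at the centre of its underside, z up; underside at z = 0.005 (the boxes stand on a 5 mm thick grey board)
- red_cap (a point): centre of the top of the red button's cap (33 mm across, nearly flat); 63.5 mm above the underside of the box while the button is out, and goes down with the button; an aluminium bezel ring 43 mm across round the button stands 2.5 mm above the lid (46.5 mm above the underside)
- red_button (a joint): how far the red button's latch is in: 0 = out (off), 0.010 m = fully in (stop); on above 0.006 m. It resists with 2.5 to 3.5 N and stays where it is left; it does not come out again. The cap is sprung on it (2.5 N/mm): pressing, the cap goes 1 to 1.5 mm farther than this value, and past the stop the force grows 2.5 N per mm. Fully in, the released cap stands 7 mm above the bezel
- reagent: loose laboratory bottle with reddish liquid and blue screw cap, 56 mm across, 104 mm tall, 0.2 kg, on the worktop behind the switch boxes; origin at the centre of its underside, z up
- dropper: loose small white dropper bottle with yellow conical cap, 27 mm across, 85 mm tall, on the worktop behind the switch boxes; origin at the centre of its underside, z up
- timer: loose small white digital timer, 66 x 66 x 21 mm, on the worktop behind the switch boxes; origin at the centre of its underside, z up
Not all that is in view belongs to the job. What is shaped like the green_box but purple is not meant. What is shaped like the blue_box but orange is not meant.

How it is judged:
By the outcome, as a careful person would: the job done as asked, in the order asked, and still so for the second after the job is handed in, with the robot touching nothing.
It also fails if it takes over 45 s, if anything falls off the work surface, if the arm or the gripper's body presses on something with over 40 N, if the wrist force passes 120 N, or if a joint passes its speed limit or range.

### The arm

A 6-joint arm with a two-finger parallel gripper is mounted at the origin on a cart in front of the work surface, level with it; the furniture and walls round the work are solid. World frame = base frame: x ahead of the robot, y to its left, z up, the work surface at z = 0. Lengths are in m, angles in rad, forces in N, time in s.
With the tool pointing down it reaches from about 0.3 to 0.875 m from the base axis. Payload 6.4 kg.
Tool frame: the origin (TCP) lies on the centre line of the jaws, within the pads' length; the fingertips stand 25 mm ahead of it and the grasp point (between the pads) lies 6 mm ahead of it; z points along the fingers, y is the line along which they close (so a half turn about z gives the same grasp; the last joint's range is limited). The gripper opens to 85 mm and grips with 20 to 120 N. Pads are 22 mm wide; open, the fingers measure 114 mm over their backs; the gripper's body (76 mm by 85 mm) begins 54 mm behind the grasp point. The pads swing forward as they close: fully open they stand 13 mm farther back than shut.
Start: joints at [-1.506, 0.181, 1.607, -0, 1.354, -0.206], TCP at [0.154, -0.554, 0.256] pointing down, gripper open.
Joint ranges: [-2.99, 2.99], [-0.89, 2.07], [0.3, 2.58], [-1.14, 4.28], [0, 2.63], [-3.12, 3.12]. Speed limits (rad/s): [2.57, 2.57, 3.01, 3.14, 3.14, 3.14].

### API

Orientations are given as a unit quaternion [w, x, y, z].
In Python, from bench import get_obs, camera, hand_in, spot_in gives the robot as it stands.
- The arm moves only by the shell command python3 -m jog 'ROWS'. ROWS is JSON, one flat list of numbers, 7 for each row, row after row: the shift along the tool's x, y, z in m, then the turn, a rotation vector about the tool's x, y, z in rad, then the closure, from 0 (fully open) to 1 (shut). A call has 1 to 20 rows; each row is the pose to reach, as a shift and turn from the pose commanded when the call began, along the tool's axes at that moment; what a row does not reach only later rows make up. A row lasts 1/8 s, in which the tool goes at most 62.5 mm and 10.7 degrees, less where a joint would pass 70% of its speed; a pose out of reach is approached as far as the arm can. A call with a gripper value outside its range is refused whole. The fingers move at their own pace and stop on an object; the grip force is fixed at half the most. Time passes only in rows, so rows that repeat a pose let the fingers close. It gives the time, the measured TCP pose, the force, the opening and the grip force at its end, in the units of the state.
- get_obs(): the state, without advancing time (a new reading comes with each control period).
- camera(name): name is "side" or "top" or "wrist"; returns a dict with "frame" (480x640x3 uint8, red, green, blue), "mtx" (3x3 intrinsics, pixels), "distortion" ([k1, k2, p1, p2, k3] as OpenCV has them; the pictures are not rectified), "extrinsics" (4x4, takes a point from camera to world coordinates). Camera axes: x right, y up, looking along -z (the intrinsics and any distortion apply to the point x, -y, -z); pixel columns grow to the right and rows downward; lengths in m; the calibration is good to about 2 mm. A picture is of the moment at which its call begins. There is no depth.
- hand_in(): hands the job in; it is judged then, once.
Trained networks look in a picture, given as the dict that the camera call returned (one of the last four; its "shot" number tells which), for a name from the list of things; names that differ only in an ending like _2 or _b are one class to them, and where a whole thing is asked for, a point or a joint stands for the part that bears it (a point fixed in the world has none). Each returns a list of dicts, best first, with "confidence" (0 to 1); they miss things now and then, are a little off and sometimes report something else, mostly with a low value. They report only what shows in the picture. A call takes as long as a camera call. They do not tell look-alikes from the thing itself.
- spot_in(picture, name): "xyz" ([x, y, z] in m, in world coordinates, good to about 4 mm: the middle of the surface that is visible of it).
The state is a dict: "time_s": time; "q": joint angles; "dq": joint speeds; "joint_efforts": joint torques, N m; "eef_pos": TCP position; "eef_rot": TCP orientation; "wrist_force": force on the tool from outside, world axes, zero at the start; "torque": the same for the moment, N m; "opening": opening from 0.0 (shut) to 1.0 (fully open); "grasp_force": force on a finger pad.
Only numpy, scipy, OpenCV 4.12 (cv2) and the standard library are available. Lean on these libraries where they do the work, as an engineer would, in place of code of your own. Each camera call takes 0.05 s, during which the arm holds its last target. There are 200 camera calls.

## Working session

There is one attempt and no reset: what is moved stays moved. The work goes in short steps, Python scripts to look and compute and a shell command to move; the robot and the scene stay as the last step left them, time stands still between calls to the robot, and variables do not carry over. Pictures are saved under pics/ and viewed, at most 10 in all, crops included, and the job is handed in when it is done.

```bash
mkdir -p pics; python3 - <<'E'
from bench import *
import cv2
o=get_obs();print({k:o[k] for k in('time_s','eef_pos','eef_rot','wrist_force','opening')})
for n in('top','side'):
    p=camera(n);cv2.imwrite(f'pics/{n}0.png',p['frame'][:,:,::-1])
    for c in('blue','yellow','green','red'):
        print(n,c,[(([round(v,3) for v in d['xyz']]),round(d['confidence'],2)) for d in spot_in(p,c+'_cap')], [(([round(v,3) for v in d['xyz']]),round(d['confidence'],2)) for d in spot_in(p,c+'_box')])
    print(p['extrinsics'].round(3).tolist(),p['mtx'].round(1).tolist(),p['distortion'])
E
```

```text
{'time_s': 0.0, 'eef_pos': array([ 0.15381699, -0.5534999 ,  0.25536042]), 'eef_rot': array([-9.15932737e-04,  9.90841621e-01,  1.35026066e-01,  6.22570547e-05]), 'wrist_force': array([ 0.40228442, -0.75647282,  0.70683717]), 'opening': 1.0003933350275658}
top blue [([0.403, -0.421, 0.06], 0.48)] [([0.455, -0.213, 0.049], 0.78), ([0.41, -0.42, 0.047], 0.67)]
top yellow [([0.484, -0.107, 0.066], 0.47)] [([0.484, -0.107, 0.052], 0.69)]
top green [([0.508, 0.216, 0.066], 0.69), ([0.795, -0.177, 0.064], 0.63)] [([0.509, 0.206, 0.05], 0.95), ([0.792, -0.171, 0.047], 0.65), ([0.691, -0.002, 0.052], 0.61)]
top red [([0.514, 0.097, 0.067], 0.62)] [([0.51, 0.096, 0.049], 0.94)]
[[-0.003, 0.998, -0.068, 0.497], [-1.0, -0.004, -0.011, -0.074], [-0.012, 0.068, 0.998, 1.582], [0.0, 0.0, 0.0, 1.0]] [[547.6, 0.0, 315.7], [0.0, 547.6, 243.7], [0.0, 0.0, 1.0]] [-0.12911547  0.          0.          0.          0.        ]
side blue [([0.457, -0.205, 0.066], 0.59)] [([0.46, -0.202, 0.051], 0.74), ([0.408, -0.397, 0.042], 0.57)]
side yellow [([0.48, -0.098, 0.067], 0.61)] [([0.484, -0.09, 0.05], 0.78)]
side green [([0.507, 0.219, 0.064], 0.63), ([0.787, -0.172, 0.06], 0.43)] [([0.507, 0.227, 0.05], 0.93), ([0.776, -0.157, 0.045], 0.74)]
side red [([0.484, -0.097, 0.067], 0.68), ([0.518, 0.105, 0.066], 0.65), ([0.507, 0.232, 0.053], 0.62)] [([0.508, 0.109, 0.052], 0.65)]
[[-0.992, 0.07, -0.1, 0.498], [-0.122, -0.647, 0.753, 0.766], [-0.012, 0.76, 0.65, 0.806], [0.0, 0.0, 0.0, 1.0]] [[518.0, 0.0, 325.8], [0.0, 518.0, 229.5], [0.0, 0.0, 1.0]] [-0.02583431  0.          0.          0.          0.        ]
```

View pics/top0.png

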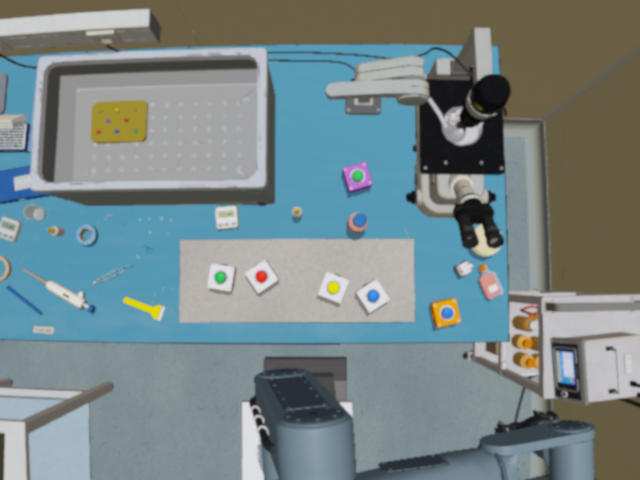

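View pics/side0.png

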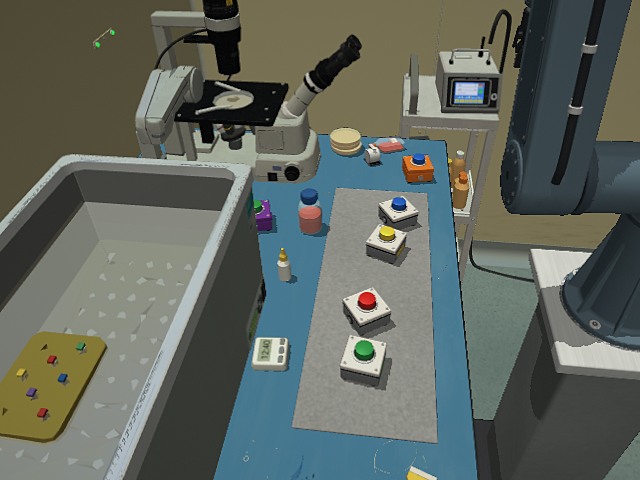

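The top view shows blue at (373,296), yellow (334,288), red (262,277) and green (221,278), all on grey and white boxes on the board. The look-alikes are the orange box (446,313) and the purple box (357,176), both off the board. Next I'll locate the caps by colour in both views and triangulate.

```bash
cat > h.py <<'E'
import numpy as np,cv2
from bench import *
HUE={'blue':(100,125),'yellow':(22,35),'green':(50,85),'red':(0,8)}
def proj(p,X):
    T=np.linalg.inv(p['extrinsics']);c=T[:3,:3]@np.asarray(X,float)+T[:3,3]
    return cv2.projectPoints(np.array([[c[0],-c[1],-c[2]]]),np.zeros(3),np.zeros(3),p['mtx'],p['distortion'])[0].ravel()
def blob(p,c,X,r):
    u=proj(p,X);hsv=cv2.cvtColor(p['frame'],cv2.COLOR_RGB2HSV)
    m=cv2.inRange(hsv,(HUE[c][0],130,80),(HUE[c][1],255,255))
    n,l,s,ct=cv2.connectedComponentsWithStats(m)
    k=[i for i in range(1,n) if np.hypot(*(ct[i]-u))<r]
    i=max(k,key=lambda i:s[i,4]);return ct[i],s[i]
def ray(p,uv):
    x,y=cv2.undistortPoints(np.array([[uv]],float),p['mtx'],p['distortion']).ravel()
    E=p['extrinsics'];d=E[:3,:3]@[x,-y,-1];return E[:3,3],d/np.linalg.norm(d)
def plane(p,uv,z):
    o,d=ray(p,uv);return o+d*(z-o[2])/d[2]
def tri(rs):
    A=sum(np.eye(3)-np.outer(d,d) for o,d in rs);b=sum((np.eye(3)-np.outer(d,d))@o for o,d in rs);return np.linalg.solve(A,b)
E
python3 - <<'E'
from h import *
P={n:camera(n) for n in('top','side')}
G={'blue':(.457,-.207,.067),'yellow':(.482,-.102,.067),'green':(.508,.217,.067),'red':(.514,.1,.067)}
for c,X in G.items():
    b={n:blob(P[n],c,X,14) for n in P}
    print(c,tri([ray(P[n],b[n][0]) for n in P]).round(4),[(n,b[n][0].round(1),b[n][1][2:],plane(P[n],b[n][0],.065).round(4)[:2]) for n in P])
f=P['side']['frame'][130:400,230:460,::-1]
cv2.imwrite('pics/crop.png',cv2.resize(f,None,fx=2.2,fy=2.2,interpolation=cv2.INTER_CUBIC))
E
```

```text
blue [ 0.4556 -0.2146  0.0577] [('top', array([372.8, 295.7]), array([11, 11, 87], dtype=int32), array([ 0.4566, -0.214 ])), ('side', array([398.7, 203. ]), array([ 13,  13, 131], dtype=int32), array([ 0.4552, -0.205 ]))]
yellow [ 0.4798 -0.1044  0.0572] [('top', array([333.1, 287.1]), array([11, 11, 94], dtype=int32), array([ 0.4806, -0.1042])), ('side', array([386.8, 232.8]), array([ 15,  15, 165], dtype=int32), array([ 0.4793, -0.0953]))]
green [0.5088 0.2118 0.0611] [('top', array([219.6, 277.1]), array([10, 11, 79], dtype=int32), array([0.509, 0.211])), ('side', array([363.9, 347.9]), array([ 18,  15, 212], dtype=int32), array([0.5085, 0.2147]))]
red [0.5114 0.0968 0.0567] [('top', array([260.8, 276.1]), array([11, 11, 89], dtype=int32), array([0.5117, 0.0959])), ('side', array([366.6, 300.1]), array([ 16,  17, 234], dtype=int32), array([0.5108, 0.1042]))]
```

View pics/crop.png

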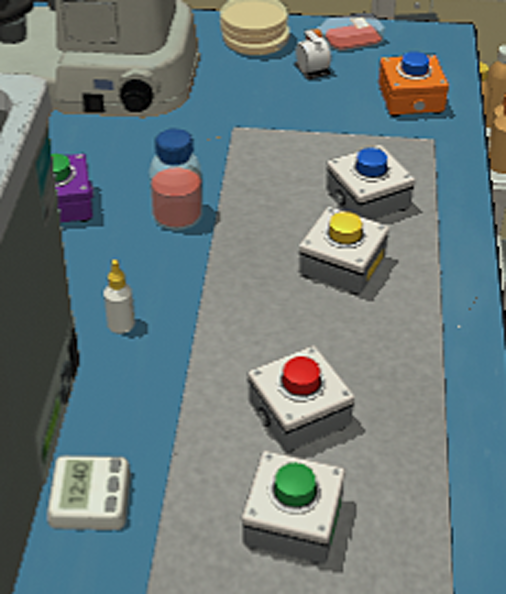

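Candidates for blue (crop pixels): the white box at (372,162) and the orange box at (415,65). The first fits because it is grey and white and on the board. Green is the white box at (296,484), not the purple one at (60,170). Yellow (346,227) and red (301,376) have no rivals. Heights agree with the text: the blob centroids come out at about 58 mm, expected for a cap top at 68 mm with its sides included.

```bash
cat >> h.py <<'E'
from scipy.spatial.transform import Rotation as R
def shift(X):
    o=get_obs();r=R.from_quat(np.roll(o['eef_rot'],-1));return r.inv().apply(np.asarray(X)-o['eef_pos']).round(4),r.as_matrix().round(3).tolist()
E
python3 -c "
from h import *
print(shift((.456,-.214,.16)))"
```

```text
(array([ 0.3821, -0.2468,  0.0963]), [[0.964, 0.268, -0.0], [0.268, -0.964, 0.0], [-0.0, -0.0, -1.0]])
```

```bash
python3 -m jog '[0.12,-0.08,0.03,0,0,0,1, 0.382,-0.247,0.09,0,0,0,1, 0.382,-0.247,0.09,0,0,0,1, 0.382,-0.247,0.09,0,0,0,1, 0.382,-0.247,0.09,0,0,0,1, 0.382,-0.247,0.09,0,0,0,1, 0.382,-0.247,0.09,0,0,0,1, 0.382,-0.247,0.09,0,0,0,1, 0.382,-0.247,0.09,0,0,0,1, 0.382,-0.247,0.09,0,0,0,1, 0.382,-0.247,0.09,0,0,0,1, 0.382,-0.247,0.09,0,0,0,1]'
python3 - <<'E'
from h import *
p=camera('wrist');o=get_obs();print(o['time_s'],o['eef_pos'],o['wrist_force'],o['opening'])
print(p['extrinsics'].round(3).tolist())
for c,X in {'blue':(.456,-.214,.067),'yellow':(.480,-.104,.067)}.items():
    print(c,proj(p,X))
    try:
        b,s=blob(p,c,X,60);print(b,s,plane(p,b,.066).round(4))
    except Exception as e:print(e)
tip=o['eef_pos']+[0,0,-.025];print(proj(p,tip))
cv2.imwrite('pics/w1.png',p['frame'][:,:,::-1])
E
```

```text
time_s: 2.5
eef_pos: [0.4555, -0.2148, 0.1666]
eef_rot: [0.0, 0.991, 0.134, 0.0]
wrist_force: [0.1, -0.9, -0.3]
opening: -0.003
grasp_force: 0.0
2.55 [ 0.45550307 -0.2146763   0.16653087] [-0.89111401  0.1424448   0.6689215 ] -0.00024501380039397726
[[0.267, 0.924, 0.274, 0.525], [-0.964, 0.256, 0.075, -0.195], [-0.001, -0.284, 0.959, 0.284], [0.0, 0.0, 0.0, 1.0]]
blue [321.06969518 249.29565659]
[323.42002012 244.81438632] [ 299  219   50   52 1988] [ 0.459  -0.2147  0.066 ]
yellow [158.92161576 167.88610531]
[165.69124424 165.84625052] [ 138  140   57   53 2387] [ 0.4821 -0.1075  0.066 ]
[322.15623188 303.21192745]
```

View pics/w1.png

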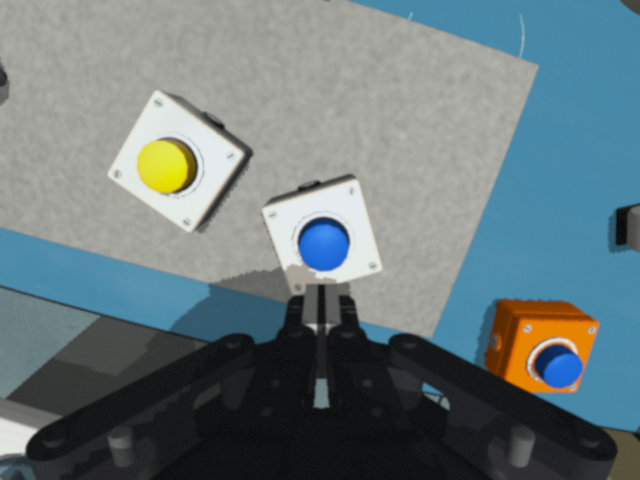

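The wrist view shows the white blue box at (323,245) just ahead of the shut fingertips, yellow at (166,166) and the orange decoy at (558,366). The cap estimate agrees with the top view to 3 mm. I'll descend in steps and watch the force.

```bash
python3 -m jog '[0.002,0.001,0.03,0,0,0,1, 0.002,0.001,0.06,0,0,0,1, 0.002,0.001,0.066,0,0,0,1, 0.002,0.001,0.068,0,0,0,1, 0.002,0.001,0.068,0,0,0,1, 0.002,0.001,0.068,0,0,0,1]'
```

```text
time_s: 3.3
eef_pos: [0.4587, -0.2148, 0.0994]
eef_rot: [0.001, 0.991, 0.135, 0.001]
wrist_force: [0.4, 0.4, -0.2]
opening: 0.004
grasp_force: 0.0
```

```bash
python3 -m jog '[0,0,0.003,0,0,0,1, 0,0,0.006,0,0,0,1, 0,0,0.008,0,0,0,1, 0,0,0.008,0,0,0,1]'
```

```text
time_s: 3.8
eef_pos: [0.4582, -0.2144, 0.0903]
eef_rot: [0.0, 0.991, 0.135, 0.0]
wrist_force: [0.1, -0.1, 2.6]
opening: 0.002
grasp_force: 1.0
```

```bash
python3 -m jog '[0,0,0.002,0,0,0,1, 0,0,0.004,0,0,0,1, 0,0,0.006,0,0,0,1, 0,0,0.008,0,0,0,1, 0,0,0.008,0,0,0,1, 0,0,0.008,0,0,0,1]'
```

```text
time_s: 4.55
eef_pos: [0.4582, -0.2144, 0.0824]
eef_rot: [0.0, 0.991, 0.135, 0.0]
wrist_force: [1.4, -0.9, 2.9]
opening: -0.003
grasp_force: 1.3
```

```bash
python3 -m jog '[0,0,0.001,0,0,0,1, 0,0,0.0015,0,0,0,1, 0,0,0.0015,0,0,0,1]'
```

```text
time_s: 4.92
eef_pos: [0.4582, -0.2145, 0.0811]
eef_rot: [0.0, 0.991, 0.135, 0.0]
wrist_force: [0.0, 0.0, 5.5]
opening: 0.004
grasp_force: 2.8
```

```bash
python3 -m jog '[0,0,-0.03,0,0,0,1, 0,0,-0.06,0,0,0,1, 0.025,-0.05,-0.06,0,0,0,1, 0.051,-0.099,-0.06,0,0,0,1, 0.051,-0.099,-0.06,0,0,0,1, 0.051,-0.099,-0.06,0,0,0,1, 0.051,-0.099,-0.06,0,0,0,1]'
cat > chk.py <<'E'
from h import *
import sys
G={'blue':(.458,-.2145,.0635),'yellow':(.481,-.106,.0685),'green':(.509,.212,.0685)}
p=camera('wrist');print(get_obs()['wrist_force'])
for c in sys.argv[2:]:
    try:
        b,s=blob(p,c,G[c],50);print(c,b.round(),s,plane(p,b,.066 if c==sys.argv[2] else .058).round(4))
    except Exception as e:print(c,e)
t=camera('side');top=camera('top')
for c in G:
  for n,q in(('side',t),('top',top)):
    try:
        b,s=blob(q,c,G[c],14);print(c,n,b.round(1),s[2:])
    except Exception as e:print(c,n,e)
f=p['frame'][:,:,::-1];g=cv2.resize(t['frame'][160:400,310:470,::-1],(320,480),interpolation=cv2.INTER_CUBIC)
cv2.imwrite(sys.argv[1],np.hstack([cv2.resize(f,(480,360)),g[:360]]))
E
python3 chk.py pics/c1.png yellow blue
```

```text
time_s: 5.8
eef_pos: [0.4804, -0.1063, 0.1405]
eef_rot: [-0.0, 0.991, 0.134, -0.0]
wrist_force: [-0.3, -0.3, 0.2]
opening: -0.001
grasp_force: 0.0
[-0.37067957  0.33591137 -0.67246298]
yellow [320. 258.] [ 293  229   56   56 2518] [ 0.4839 -0.1041  0.066 ]
blue [471. 330.] [ 447  308   49   44 1688] [ 0.4593 -0.2127  0.058 ]
blue side [399.9 205.4] [11  7 59]
blue top [373.2 295.6] [10 10 78]
yellow side [386.7 232.9] [ 14  15 164]
yellow top max() iterable argument is empty
green side [363.9 347.9] [ 18  15 213]
green top [219.6 277.1] [10 11 79]
```

View pics/c1.png

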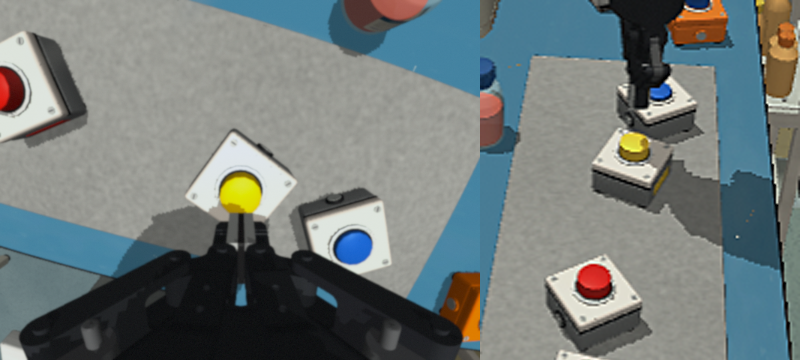

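The blue cap now sits low, and its box is in place. The yellow cap is at (240,190) in the picture, right under the tips; I'll aim for (0.482, -0.105).

```bash
python3 -m jog '[0.002,-0.001,0.03,0,0,0,1, 0.002,-0.001,0.042,0,0,0,1, 0.002,-0.001,0.046,0,0,0,1, 0.002,-0.001,0.048,0,0,0,1, 0.002,-0.001,0.050,0,0,0,1, 0.002,-0.001,0.050,0,0,0,1]'
```

```text
time_s: 6.7
eef_pos: [0.4826, -0.104, 0.0913]
eef_rot: [0.0, 0.991, 0.135, 0.0]
wrist_force: [-1.4, -1.1, 2.4]
opening: 0.003
grasp_force: 1.0
```

```bash
python3 -m jog '[0,0,0.002,0,0,0,1, 0,0,0.004,0,0,0,1, 0,0,0.006,0,0,0,1, 0,0,0.008,0,0,0,1, 0,0,0.009,0,0,0,1, 0,0,0.0095,0,0,0,1, 0,0,0.0095,0,0,0,1]'
```

```text
time_s: 7.58
eef_pos: [0.4827, -0.1039, 0.0815]
eef_rot: [0.0, 0.991, 0.135, 0.0]
wrist_force: [0.1, -1.9, 4.9]
opening: 0.0
grasp_force: 2.2
```

```bash
python3 -m jog '[0,0,0.0007,0,0,0,1, 0,0,0.0007,0,0,0,1]'
```

```text
time_s: 7.82
eef_pos: [0.4826, -0.1039, 0.0809]
eef_rot: [0.0, 0.991, 0.135, 0.0]
wrist_force: [-0.0, -1.8, 5.9]
opening: 0.0
grasp_force: 3.0
```

```bash
python3 -m jog '[0,0,-0.04,0,0,0,1, 0,0,-0.075,0,0,0,1, 0,0,-0.075,0,0,0,1, 0.11,-0.297,-0.075,0,0,0,1, 0.11,-0.297,-0.075,0,0,0,1, 0.11,-0.297,-0.075,0,0,0,1, 0.11,-0.297,-0.075,0,0,0,1, 0.11,-0.297,-0.075,0,0,0,1, 0.11,-0.297,-0.075,0,0,0,1, 0.11,-0.297,-0.075,0,0,0,1, 0.11,-0.297,-0.075,0,0,0,1, 0.11,-0.297,-0.075,0,0,0,1]'
python3 chk.py pics/c2.png green
```

```text
time_s: 9.32
eef_pos: [0.509, 0.2104, 0.1554]
eef_rot: [0.0, 0.991, 0.134, -0.0]
wrist_force: [-0.1, -0.6, -0.3]
opening: 0.001
grasp_force: 0.0
[1.213204   0.29230634 0.41006424]
green [320. 251.] [ 295  224   52   53 2053] [0.5118 0.2125 0.066 ]
blue side max() iterable argument is empty
blue top [372.8 295.5] [11 10 85]
yellow side max() iterable argument is empty
yellow top [333.1 287.1] [11 11 92]
green side [363.8 349. ] [ 18  18 243]
green top [220.6 279.9] [ 6  5 21]
```

View pics/c2.png

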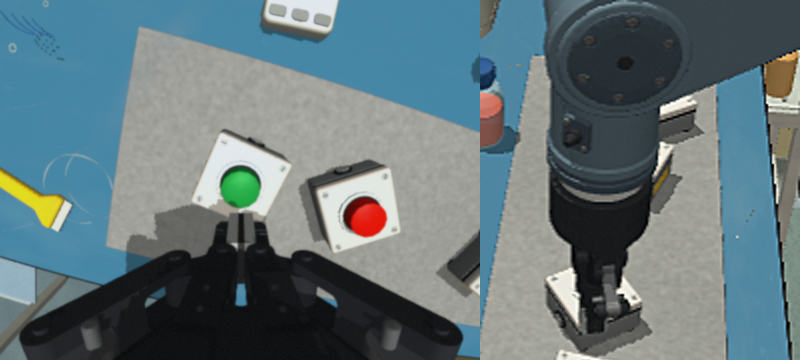

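The green cap is at (240,187), directly ahead of the tips, and red at (365,215) is out of the way. I'll aim for (0.510, 0.212).

```bash
python3 -m jog '[0.001,-0.001,0.03,0,0,0,1, 0.001,-0.001,0.055,0,0,0,1, 0.001,-0.001,0.060,0,0,0,1, 0.001,-0.001,0.062,0,0,0,1, 0.001,-0.001,0.064,0,0,0,1, 0.001,-0.001,0.065,0,0,0,1, 0.001,-0.001,0.065,0,0,0,1]'
```

```text
time_s: 10.35
eef_pos: [0.5104, 0.2131, 0.0914]
eef_rot: [0.0, 0.991, 0.135, 0.001]
wrist_force: [0.8, -0.5, 1.5]
opening: 0.0
grasp_force: 1.1
```

```bash
python3 -m jog '[0,0,0.002,0,0,0,1, 0,0,0.004,0,0,0,1, 0,0,0.006,0,0,0,1, 0,0,0.008,0,0,0,1, 0,0,0.009,0,0,0,1, 0,0,0.009,0,0,0,1]'
```

```text
time_s: 11.1
eef_pos: [0.5099, 0.2131, 0.0818]
eef_rot: [-0.0, 0.991, 0.135, 0.0]
wrist_force: [2.4, -0.2, 4.1]
opening: -0.002
grasp_force: 2.0
```

```bash
python3 -m jog '[0,0,0.001,0,0,0,1, 0,0,0.001,0,0,0,1]'
```

```text
time_s: 11.35
eef_pos: [0.5099, 0.2131, 0.0809]
eef_rot: [-0.0, 0.991, 0.135, 0.0]
wrist_force: [1.2, -0.2, 5.7]
opening: -0.001
grasp_force: 3.0
```

Force is rising past the stop, so green is fully in. I'll lift clear, back off towards the robot and check everything.

```bash
python3 -m jog '[0,0,-0.04,0,0,0,1, 0,0,-0.09,0,0,0,1, 0,0,-0.15,0,0,0,1, -0.05,0,-0.2,0,0,0,1, -0.1,0,-0.2,0,0,0,1, -0.15,0,-0.2,0,0,0,1, -0.15,0,-0.2,0,0,0,1, -0.15,0,-0.2,0,0,0,1]'
python3 chk.py pics/c3.png green; python3 - <<'E'
from h import *
t=camera('side');cv2.imwrite('pics/s3.png',cv2.resize(t['frame'][130:400,230:460,::-1],None,fx=2.2,fy=2.2,interpolation=cv2.INTER_CUBIC))
E
```

```text
time_s: 12.35
eef_pos: [0.3648, 0.173, 0.2803]
eef_rot: [-0.0, 0.991, 0.135, -0.0]
wrist_force: [0.9, -0.3, 0.3]
opening: 0.0
grasp_force: 0.0
[ 0.75810374 -0.26104606  0.63875034]
green [323.  44.] [ 306   25   36   39 1122] [0.5071 0.2116 0.066 ]
blue side [398.4 204.6] [14  9 94]
blue top [372.8 295.5] [11 10 85]
yellow side [386.6 234.3] [ 15  10 113]
yellow top [333.1 287.1] [11 11 92]
green side [363.6 351.2] [ 18  15 217]
green top [220.  276.8] [ 9 10 72]
```

View pics/s3.png

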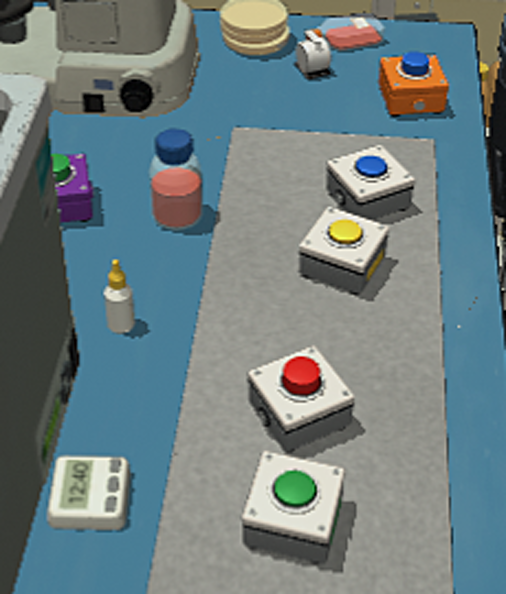

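View pics/c3.png

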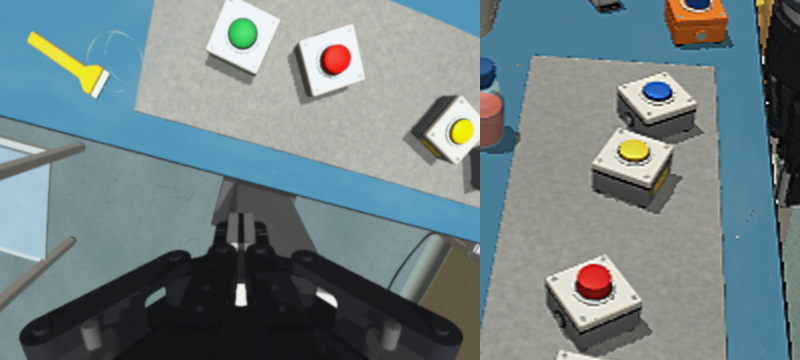

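The blue (371,166), yellow (345,232) and green (295,488) caps are down and red (301,376) is still out. The boxes and the things behind them are where they were, and the arm is clear.

```bash
python3 -c "
from bench import *
print(hand_in())"
```

```text
the job is handed in; nothing more can be done
None
```

I pressed blue, then yellow, then green fully in with about 6 N at most and without touching red; in the last pictures nothing had moved, and the job was handed in after about 12.5 s of robot time.

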